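# Leave the film reel under its vented inner lid

## Robot

A 6-joint arm with a two-finger parallel gripper is mounted at the origin on the work surface. World frame = base frame: x ahead of the robot, y to its left, z up, the work surface at z = 0. Lengths are in mm, angles in rad, forces in N, time in s.
With the tool pointing down it reaches from about 325 to 900 mm from the base axis. Payload 3.5 kg.
Tool frame: the origin (TCP) lies midway between the tips of the shut fingers; the grasp point (between the pads) lies 19 mm behind it (ctrl.grip_point_offset is the distance from the TCP to the grasp point, in mm); z points along the fingers, y is the line along which they close (so a half turn about z gives the same grasp; the last joint's range is limited). The gripper opens to 85 mm and grips with 20 to 120 N. Pads are 22 mm wide; open, the fingers measure 114 mm over their backs; the gripper's body (76 mm by 85 mm) begins 54 mm behind the grasp point. The pads swing forward as they close: fully open they stand 13 mm farther back than shut.
Start: joints at [1.054, 0.276, -0.026, 1.268, 0, 1.467], TCP at [251.313, 572.244, 231.313] pointing down, gripper open.
Joint ranges: [-3.12, 3.12], [-0.85, 1.88], [-1.08, 1.24], [-1.95, 2.15], [-1.57, 1.53], [-3.14, 3.14]. Speed limits (rad/s): [2.57, 2.57, 3.14, 3.14, 3.14, 3.14].

## Interface

Orientations are given as a 3x3 rotation matrix whose columns are the frame's x, y, z axes.
In Python, from workcell import ctrl gives the robot as it stands.
- The arm moves only by the tool hand_motion, called after ">>>" as name(argument=value, ...), one argument or row to a line, values as JSON. Schema: {"type":"object","properties":{"segments":{"type":"array","items":{"type":"array","items":{"type":"number"},"minItems":7,"maxItems":7},"minItems":1,"maxItems":12},"grip_n":{"type":"number"},"only":{"type":"string"},"quiet":{"type":"boolean"},"lines":{"type":"string"}},"required":["segments"],"additionalProperties":false}. segments is a list of rows, 1 to 12 of them, each of 7 numbers: a rotation vector rx, ry, rz in units of 0.2 rad, then dx, dy, dz in cm, then the finger opening in mm; each row is the pose to reach, as a shift and turn from the pose commanded when the call began, along the tool's axes at that moment; what a row does not reach only later rows make up. A row lasts 1/12 s, in which the tool goes at most 41.7 mm and 0.125 rad, less where a joint would pass 70% of its speed; a pose out of reach is approached as far as the arm can. The fingers move at their own pace and stop on an object; grip_n is the grip in N (left out, the last holds). Time passes only in rows, so rows that do not move let the fingers close. The tool returns the time, the measured TCP pose, the force, the opening and the grip force at its end. only (a regular expression) keeps the lines of the reply that match it, lines (a string "A,B") keeps lines A to B, and quiet returns only ok. Input that does not fit is refused with a message, and nothing moves.
- ctrl.state(): the state, without advancing time (a new reading comes with each control period).
- ctrl.capture(name): name is "side" or "top" or "wrist"; returns a dict with "color" (400x640x3 uint8, blue, green, red), "mtx" (3x3 intrinsics, pixels), "R" (3x3) and "t" (3): a world point X has camera coordinates R X + t. Camera axes: x right, y down, z forward; pixel columns grow to the right and rows downward; lengths in mm; the calibration is good to about 2 mm. A picture is of the moment at which its call begins. There is no depth.
- ctrl.job_done(): hands the job in; it is judged then, once.
The state is a dict: "time": time; "joint_positions": joint angles; "qd": joint speeds; "joint_efforts": joint torques, N m; "tool_pos": TCP position; "tcp_rot": TCP orientation; "contact_force": force on the tool from outside, world axes, zero at the start; "ft_torque": the same for the moment, N m; "gripper_width": finger opening in mm; "grip_force": force on a finger pad.
Only numpy, scipy, OpenCV 4.12 (cv2) and the standard library are available. Lean on these libraries where they do the work, as an engineer would, in place of code of your own. Each camera call takes 0.05 s, during which the arm holds its last target. There are 200 camera calls.

## Task

Lift the nested pair of lids off the cork pad together by the inner lid's knob, lower it gently onto the open film tin until seated, and let go. Then take the outer cover by its collar and lift it straight off, so that the inner lid stays seated over the reel; the lids must not come apart anywhere else. Finish while still holding the cover level and still in the air, a hand's breadth above the knob, with the tin and the other things on the desk left where they stand.

Things in the scene. Friction and masses are not known exactly. Their poses are not given: they have to be found in the camera images.
- tin: the open round aluminium film tin, upright and loose, about 0.75 kg: outer diameter 106, inner diameter 100, wall 3, height 50; a film reel lies inside up to 33 above the underside. Origin at the centre of the underside, z up. It is the only tin that is open; yaw does not matter (round; a paper label on one side)
- tin_mouth (a point): centre of the open tin's mouth, at rim height, 50 above its underside
- lid_pad: fixed flat cork disc on which the pair of lids starts, diameter 140, 4 thick; origin at the centre of its underside
- inner_lid: vented inner lid, grey plastic, round, 0.2 kg, loose: plug diameter 94, 10 deep, foot chamfered by 4, enters the tin with 3 to spare all round; above it a flange, diameter 106, 4 thick, rests on the tin's rim; upright knob, a cylinder of diameter 20, top 68 above the plug's underside. Origin: centre of plug's underside, z up; 4 above the desk on the pad, 40 above the tin's underside when seated
- knob_top (a point): centre of the top of the inner lid's knob. With the cover on, the knob stands 28 clear above the collar's top. The cover merely rests on the inner lid's flange: raising the knob raises both lids, raising the cover raises the cover alone
- cover: outer cover, aluminium, round, 0.14 kg, loose: plate diameter 124, 4 thick; skirt hanging 12 below the plate's underside, inner diameter 118, goes outside the tin; central upright collar, outer diameter 40, bore 25 (knob passes through), rising 22 above the plate. Origin: centre of the plate's underside, z up; nested it is 14 above the inner lid's origin. Plate's top at +4, collar +4 to +26
- collar (a point): centre of the collar on the cover's axis, 15 above the plate's underside, at the height to grip (22 high, 40 wide)
- closed_tin: bystander: a closed aluminium film tin with its cover on and an empty collar (no knob sticks out), 124 in diameter, 80 high; origin at the centre of the underside
- loupe: bystander: magnifier, black and clear, 44 in diameter, 40 high; origin at the centre of the underside
- spool: bystander: empty white film spool lying flat, 90 in diameter, 22 high; origin at the centre of the underside
- carton: bystander: cardboard film box 100 x 100 x 42 high; origin at the centre of the underside
- pencil: bystander: pencil 165 long (its x axis), 7 thick; origin at the middle of the underside
- mouse: bystander: black computer mouse 105 x 60 x 30 high; origin at the centre of the underside

How it is judged:
By the outcome, as a careful person would: the job done as asked, in the order asked, and still so for the second after the job is handed in, while the arm keeps its last pose, push and grip.
It also fails if it takes over 46 s, if anything falls off the work surface, if the arm or the gripper's body presses on something with over 40 N, if the wrist force passes 120 N, or if a joint passes its speed limit or range.

## Working session

There is one attempt and no reset: what is moved stays moved. The work goes in short steps, Python scripts to look and compute and a tool call to move; the robot and the scene stay as the last step left them, time stands still between calls to the robot, and variables do not carry over. Pictures are saved under pics/ and viewed, at most 10 in all, crops included, and the job is handed in when it is done.

```bash
ls; mkdir -p pics; python3 - <<'E'
from workcell import ctrl
import cv2,numpy as np
for n in("side","top"):
    c=ctrl.capture(n); cv2.imwrite(f"pics/{n}0.png",c["color"]); print(n,c["mtx"].tolist(),c["R"].round(4).tolist(),c["t"].round(1).tolist())
s=ctrl.state(); print(s["tool_pos"],s["tcp_rot"],s["time"],s["gripper_width"])
E
```

```text
pics
workcell.py
side [[518.4024156980523, 0.0, 307.9774846856271], [0.0, 518.4024156980523, 194.3356377288021], [0.0, 0.0, 1.0]] [[0.9939, -0.1093, 0.0118], [-0.0522, -0.5634, -0.8246], [0.0968, 0.819, -0.5656]] [-541.4, 101.1, 1098.9]
top [[483.7319671610933, 0.0, 322.70736401234177], [0.0, 483.7319671610933, 203.5939417364322], [0.0, 0.0, 1.0]] [[0.001, -1.0, 0.0079], [-0.9848, -0.0024, -0.1737], [0.1737, -0.0076, -0.9848]] [21.2, 530.4, 1345.8]
[250.95279601 571.62670114 230.26043864] [[-9.15611453e-01  4.02063024e-01 -9.96253597e-04]
 [ 4.02064207e-01  9.15609773e-01 -1.76534130e-03]
 [ 2.02401068e-04 -2.01692463e-03 -9.99997946e-01]] 0.1 85.40651738969649
```

View pics/side0.png

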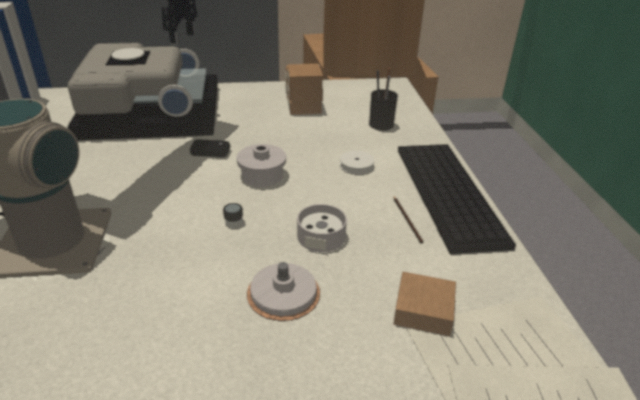

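View pics/top0.png

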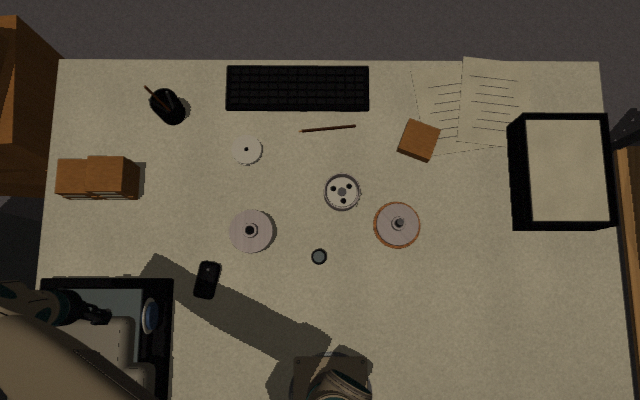

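The side view shows the lid pair on cork at about (284,288), knob top (283,266), and the open tin at (322,227). In the top view the pair is at (397,225) and the tin at (342,192). I'll enlarge both.

```bash
cat > h.py <<'E'
import cv2,numpy as np
def tile(img,u,v,w=64,h=48,s=6):
    c=cv2.resize(img[v:v+h,u:u+w],None,fx=s,fy=s,interpolation=cv2.INTER_CUBIC)
    for i in range(0,w,10):
        cv2.line(c,(int((i+.5)*s),0),(int((i+.5)*s),8),(0,0,255),1); cv2.putText(c,str(u+i),(int(i*s),20),0,.35,(0,0,255))
    for i in range(0,h,10):
        cv2.line(c,(0,int((i+.5)*s)),(8,int((i+.5)*s)),(0,0,255),1); cv2.putText(c,str(v+i),(10,int((i+.5)*s)+4),0,.35,(0,0,255))
    return c
def onplane(cam,uv,z):
    K,R,t=cam["mtx"],np.array(cam["R"]),np.array(cam["t"])
    d=R.T@np.linalg.inv(K)@[uv[0],uv[1],1]; o=-R.T@t
    return (o+d*(z-o[2])/d[2])
def proj(cam,X):
    p=cam["mtx"]@(np.array(cam["R"])@np.array(X,float)+cam["t"]); return p[:2]/p[2]
E
python3 - <<'E'
from h import *
a=cv2.imread("pics/side0.png");b=cv2.imread("pics/top0.png")
g=lambda *x:tile(*x)
m=np.vstack([np.hstack([g(a,290,198),g(a,248,254,64,48)]),np.hstack([g(b,312,168),g(b,366,200)])])
cv2.imwrite("pics/crop0.png",m);print(m.shape)
E
```

```text
(576, 768, 3)
```

View pics/crop0.png

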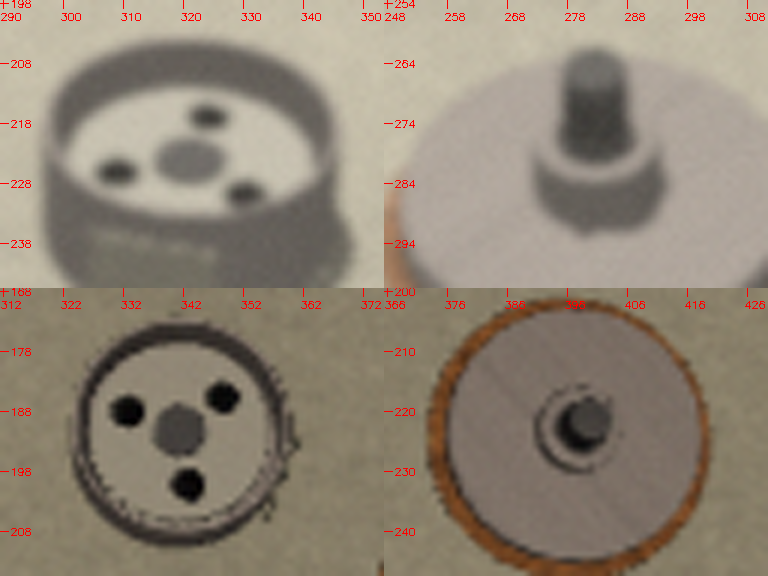

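Crop readings: in the side view the reel hub is at (321.2,224.3) and the knob top at (282.8,264.8). In the top view the hub is at (341.3,191.5), the knob top at (399.8,221.3) and the cover disc at (397.2,223.8).

```bash
python3 - <<'E'
from h import *
from workcell import ctrl
S=ctrl.capture("side");T=ctrl.capture("top")
for n,c,uv,z in[("hub side",S,(321.2,224.3),33),("hub top",T,(341.3,191.5),33),("rim side",S,(321.3,219.2),50),("rim top",T,(341.7,191.8),45),("knob side",S,(282.8,264.8),72),("knob top",T,(399.8,221.3),72),("plate top",T,(397.2,223.8),22),("loupe",T,(319,256),40),("closed",T,(250,230),80),("carton",T,(418,140),42),("pencil",T,(328,128),7)]:
    print(n,onplane(c,uv,z).round(1))
s=ctrl.state();R=s["tcp_rot"]
print(s["contact_force"],s["tool_pos"],ctrl.grip_point_offset)
d=np.array([429,-207,180])-s["tool_pos"]; print(R.T@d)
E
```

```text
hub side [568.8 -35.   33. ]
hub top [568.7 -32.2  33. ]
rim side [568.  -39.4  50. ]
rim top [565.4 -32.8  45. ]
knob side [ 476.1 -197.4   72. ]
knob top [ 475.8 -194.3   72. ]
plate top [ 475.4 -195.    22. ]
loupe [380.5  32.5  40. ]
closed [449.5 224.2  80. ]
carton [ 723.  -259.8   42. ]
pencil [771.   6.   7.]
[-0.06565908 -1.08394318  0.21067692] [251.08264779 571.83203011 230.55372905] 18.700000000000003
[-476.062447   -641.4927639    51.39236597]
```
Wall-clock: 46 s of sim. Budget OK: 12 rows = 1 s. Motion of ~790 mm: 41.7mm/row => 19 rows, joint limits: base joint rotation from 66deg to -22deg=1.5rad at 70%*2.57=1.8rad/s... ok. But orientation limit: 0.125rad/row.

Units first: shifts go in cm and turns go in units of 0.2 rad. So -12 mm is -1.2, -338 mm is -33.8.

>>> hand_motion(
  segments=[
    [0, 0, 0, -1, -1.2, 0, 85],
    [0, 0, 0, -3, -3.6, 0, 60],
    [0, 0, 0, -5.1, -6.1, 0, 45],
    [0, 0, 0, -7.7, -9.2, 0, 45],
    [0, 0, 0, -10.3, -12.3, 0, 45],
    [0, 0, 0, -12.9, -15.4, 0, 45],
    [0, 0, 0, -15.5, -18.5, 0, 45],
    [0, 0, 0, -18.1, -21.6, 0, 45],
    [0, 0, 0, -20.6, -24.5, 0, 45],
    [0, 0, 0, -23.2, -27.6, 0, 45],
    [0, 0, 0, -25.8, -30.7, 0, 45],
    [0, 0, 0, -28.4, -33.8, 0, 45],
  ],
  grip_n=60,
)

```text
time: 1.2
tool_pos: [375.3, 146.8, 231.4]
tcp_rot: [[-0.916, 0.402, 0.001], [0.402, 0.916, 0.0], [-0.001, 0.0, -1.0]]
contact_force: [0.4, -0.0, -0.3]
gripper_width: 45.1
grip_force: 0.0
```

>>> hand_motion(
  segments=[
    [0, 0, 0, -2.6, -3.1, 0, 45],
    [0, 0, 0, -5.2, -6.2, 0, 45],
    [0, 0, 0, -7.8, -9.3, 1, 45],
    [0, 0, 0, -10.4, -12.4, 2, 45],
    [0, 0, 0, -13, -15.5, 3, 45],
    [0, 0, 0, -15.6, -18.6, 4, 45],
    [0, 0, 0, -18.2, -21.7, 5, 45],
    [0, 0, 0, -20.5, -24.4, 6, 45],
    [0, 0, 0, -22, -26.3, 7, 45],
    [0, 0, 0, -23, -27.4, 7.5, 45],
    [0, 0, 0, -23, -27.4, 7.5, 45],
    [0, 0, 0, -23, -27.4, 7.5, 45],
  ],
)

```text
time: 2.2
tool_pos: [475.4, -194.5, 155.9]
tcp_rot: [[-0.915, 0.403, -0.001], [0.403, 0.915, 0.001], [0.002, 0.001, -1.0]]
contact_force: [-0.4, -0.5, 0.4]
gripper_width: 44.8
grip_force: 0.0
```

```bash
python3 - <<'E'
from h import *
from workcell import ctrl
W=ctrl.capture("wrist");cv2.imwrite("pics/w1.png",W["color"])
for n,p in[("knob",(475.8,-195.5,72)),("hub",(568.7,-33,33))]:print(n,proj(W,p))
s=ctrl.state();print(s["tool_pos"],s["tcp_rot"].round(4),s["joint_positions"],s["gripper_width"])
E
```

```text
knob [317.42732704 210.94138539]
hub [512.74334046 217.72610029]
[ 475.40554994 -193.81948277  156.31075028] [[-9.157e-01  4.018e-01 -9.000e-04]
 [ 4.018e-01  9.157e-01  1.200e-03]
 [ 1.300e-03  7.000e-04 -1.000e+00]] [-5.13428529e-01  1.34124233e-01 -3.68074545e-01  1.06993258e+00
  5.96957919e-04 -9.99391758e-02] 44.8775750417462
```

View pics/w1.png

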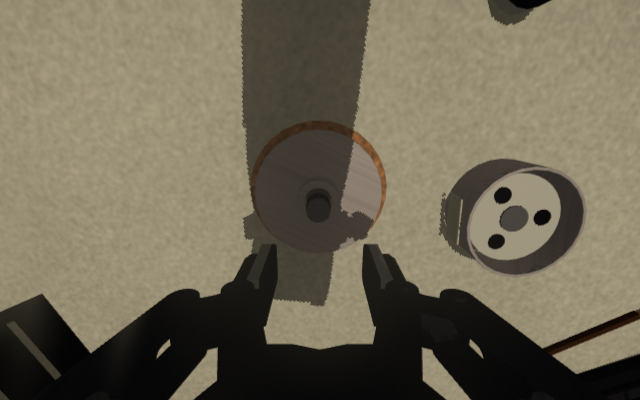

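The knob appears at about (318,208) and the reel hub at (514,218), which agrees with the predictions of (317.4,210.9) and (512.7,217.7). One crop to refine both.

```bash
python3 - <<'E'
from h import *
a=cv2.imread("pics/w1.png");a=cv2.convertScaleAbs(a,alpha=1.6,beta=20)
cv2.imwrite("pics/crop1.png",np.hstack([tile(a,292,170,50,60,7),cv2.resize(tile(a,462,155,125,130,3),(400,420))]))
E
```

```text
(no output)
```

View pics/crop1.png

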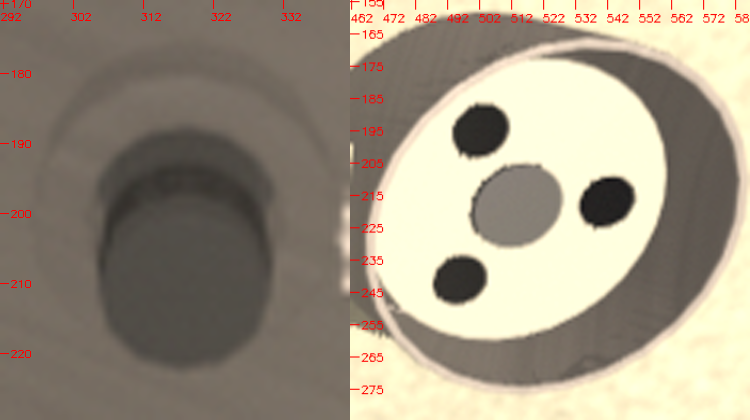

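Crop readings: knob top centre (318.1,210.0), hub (513.4,218.1).

```bash
python3 - <<'E'
from h import *
from workcell import ctrl
W=ctrl.capture("wrist")
k=onplane(W,(318.1,210.0),72);h=onplane(W,(513.4,218.1),33)
s=ctrl.state();R=s["tcp_rot"];print(k,h,h-k,s["tool_pos"],W["t"])
k[2]=49;print(R.T@(k-s["tool_pos"]))
E
```

```text
[ 475.45541829 -194.11131684   72.        ] [569.44525165 -31.60243957  33.        ] [ 93.98983336 162.50887726 -39.        ] [ 475.51843448 -193.50540113  156.58426771] [ -14.19162769 -506.92584202  161.12194928]
[ -0.2536522   -0.64155354 107.58378053]
```

In the tool's units: 107 mm is 10.7, 106 mm is 10.6.

>>> hand_motion(
  segments=[
    [0, 0, 0, 0, 0, 2.5, 45],
    [0, 0, 0, 0, 0, 6, 45],
    [0, 0, 0, 0, 0, 8.5, 45],
    [0, 0, 0, 0, 0, 9.8, 45],
    [0, 0, 0, 0, 0, 10.6, 45],
    [0, 0, 0, 0, 0, 10.7, 45],
    [0, 0, 0, 0, 0, 10.7, 15],
    [0, 0, 0, 0, 0, 10.7, 10],
    [0, 0, 0, 0, 0, 10.7, 10],
    [0, 0, 0, 0, 0, 10.7, 10],
    [0, 0, 0, 0, 0, 10.7, 10],
    [0, 0, 0, 0, 0, 10.7, 10],
  ],
  grip_n=60,
)

```text
time: 3.3
tool_pos: [477.1, -195.4, 51.0]
tcp_rot: [[-0.916, 0.402, 0.003], [0.402, 0.916, -0.001], [-0.003, -0.0, -1.0]]
contact_force: [-0.4, 0.8, 7.2]
gripper_width: 17.9
grip_force: 59.3
```

In the tool's units: -90 mm is -9, -86 mm is -8.6.

>>> hand_motion(
  segments=[
    [0, 0, 0, 0, 0, -0.2, 10],
    [0, 0, 0, 0, 0, -0.6, 10],
    [0, 0, 0, 0, 0, -1.4, 10],
    [0, 0, 0, 0, 0, -2.6, 10],
    [0, 0, 0, 0, 0, -4.2, 10],
    [0, 0, 0, 0, 0, -6, 10],
    [0, 0, 0, 0, 0, -7.6, 10],
    [0, 0, 0, 0, 0, -8.6, 10],
    [0, 0, 0, 0, 0, -9, 10],
    [0, 0, 0, 0, 0, -9, 10],
    [0, 0, 0, 0, 0, -9, 10],
  ],
)

```text
time: 4.22
tool_pos: [475.4, -194.5, 138.8]
tcp_rot: [[-0.916, 0.402, -0.001], [0.402, 0.916, 0.001], [0.001, 0.0, -1.0]]
contact_force: [0.2, -0.3, -4.2]
gripper_width: 17.5
grip_force: 58.7
```

```bash
python3 - <<'E'
from h import *
from workcell import ctrl
W=ctrl.capture("wrist");cv2.imwrite("pics/w2.png",W["color"]);S=ctrl.capture("side")
s=ctrl.state();np.savez("w2.npz",mtx=W["mtx"],R=W["R"],t=W["t"],p=s["tool_pos"],T=s["tcp_rot"]);print(s["tool_pos"],s["contact_force"],s["gripper_width"])
cv2.imwrite("pics/m2.png",np.hstack([W["color"][:,:640],]) if 0 else np.hstack([cv2.resize(W["color"],(480,300)),cv2.resize(S["color"][150:350,200:410],(315,300))]))
E
```

```text
[ 474.88110715 -194.23376406  138.06733414] [-0.94649953  0.43155116 -4.02423682] 18.385691082397557
```

View pics/m2.png

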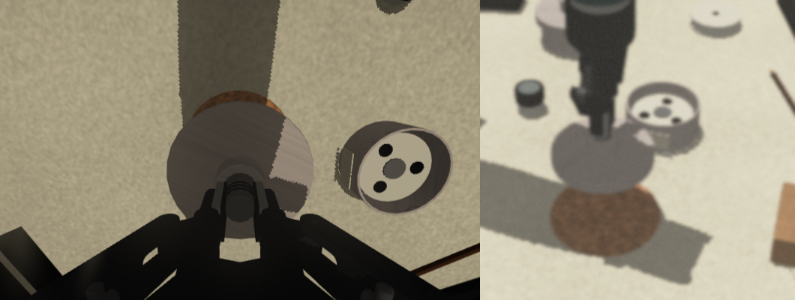

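Both lids came up together, and the reel hub and tin are still visible at right. I'll check the tin centre using the rim outline.

```bash
python3 - <<'E'
from h import *
from scipy.optimize import least_squares
w=dict(np.load("w2.npz")); T0=w["T"]; 
# camera pose in tool
Rc=w["R"]@T0; tc=w["R"]@w["p"]+w["t"]
T1=np.array([[-.9157,.4018,-.0009],[.4018,.9157,.0012],[.0013,.0007,-1]]);p1=np.array([475.41,-193.82,156.31])
R1=Rc@T1.T; c1=dict(mtx=w["mtx"],R=R1,t=tc-R1@p1)
a=np.linspace(0,2*np.pi,181)
def bb(c):
    P=np.array([proj(c1,(c[0]+53*np.cos(x),c[1]+53*np.sin(x),50)) for x in a]);return np.r_[P.min(0),P.max(0)]
o=np.array([(366-350)/3.2+461.5,38/3.23+154.5,(740-350)/3.2+461.5,388/3.23+154.5])
r=least_squares(lambda c:bb(c)-o,[569,-32]);print("rim",r.x,r.fun)
print("hub",onplane(c1,(513.4,218.1),33),"knob",onplane(c1,(318.1,210),72))
E
```

```text
rim [569.66442127 -32.30674537] [-1.49576615 -0.80885018  1.46515785  1.22351726]
hub [570.58639489 -31.63015151  33.        ] knob [ 476.30508948 -194.56975455   72.        ]
```

>>> hand_motion(
  segments=[
    [0, 0, 0, -0.05, 0.4, 0, 10],
    [0, 0, 0, -0.15, 1.4, 0, 10],
    [0, 0, 0, -0.32, 3, 0, 10],
    [0, 0, 0, -0.54, 5, 0, 10],
    [0, 0, 0, -0.8, 7.4, 0, 10],
    [0, 0, 0, -1.08, 10, 0, 10],
    [0, 0, 0, -1.36, 12.6, 0, 10],
    [0, 0, 0, -1.62, 15, 0, 10],
    [0, 0, 0, -1.82, 16.8, 0, 10],
    [0, 0, 0, -1.95, 18, 0, 10],
    [0, 0, 0, -2.01, 18.5, 0, 10],
    [0, 0, 0, -2.02, 18.63, 0, 10],
  ],
)

```text
time: 5.32
tool_pos: [569.4, -31.3, 138.9]
tcp_rot: [[-0.916, 0.401, -0.001], [0.401, 0.916, -0.0], [0.001, -0.0, -1.0]]
contact_force: [0.1, -0.0, -3.6]
gripper_width: 17.7
grip_force: 58.9
```

>>> hand_motion(
  segments=[
    [0, 0, 0, 0, 0, 0, 10],
    [0, 0, 0, 0, 0, 1.2, 10],
    [0, 0, 0, 0, 0, 2.4, 10],
    [0, 0, 0, 0, 0, 3, 10],
    [0, 0, 0, 0, 0, 3, 10],
    [0, 0, 0, 0, 0, 3, 10],
    [0, 0, 0, 0, 0, 3, 10],
  ],
)

```text
time: 5.9
tool_pos: [569.2, -32.7, 109.2]
tcp_rot: [[-0.915, 0.403, -0.0], [0.403, 0.915, 0.0], [0.0, -0.0, -1.0]]
contact_force: [0.7, -0.1, -3.9]
gripper_width: 17.9
grip_force: 59.0
```

```bash
python3 - <<'E'
from h import *
from workcell import ctrl
c={n:ctrl.capture(n) for n in("side","top","wrist")}
s=ctrl.state();print(s["tool_pos"],s["contact_force"],s["ft_torque"],s["gripper_width"])
m=np.hstack([tile(c["side"]["color"],285,180,75,75,5),tile(c["top"]["color"],305,155,75,75,5)])
cv2.imwrite("pics/m3.png",m)
print(proj(c["side"],(569,-32.3,50)),proj(c["top"],(569,-32.3,50)))
E
```

```text
[569.81771524 -32.51084586 109.9223978 ] [ 0.33970829 -0.55684315 -3.42690542] [-0.0617925   0.04270863  0.00784364] 17.57592026647911
[321.32037292 217.15942242] [341.60115811 190.22867773]
```

View pics/m3.png

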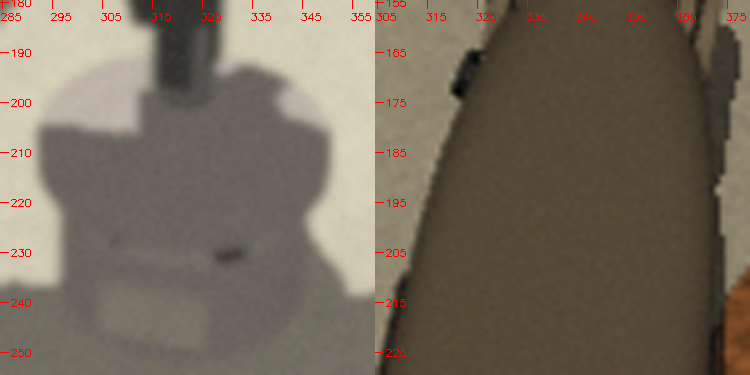

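From the side, the lid spans crop x 38–331 and the tin 62–305. The centres agree to about 0.2 image px, and the lid is level. Lowering it in stages.

In the tool's units: 20 mm is 2, 9 mm is 0.9.

>>> hand_motion(
  segments=[
    [0, 0, 0, 0, 0, 0.5, 10],
    [0, 0, 0, 0, 0, 0.9, 10],
    [0, 0, 0, 0, 0, 1.1, 10],
    [0, 0, 0, 0, 0, 1.3, 10],
    [0, 0, 0, 0, 0, 1.5, 10],
    [0, 0, 0, 0, 0, 1.65, 10],
    [0, 0, 0, 0, 0, 1.8, 10],
    [0, 0, 0, 0, 0, 1.9, 10],
    [0, 0, 0, 0, 0, 2, 10],
    [0, 0, 0, 0, 0, 2, 10],
    [0, 0, 0, 0, 0, 2, 10],
  ],
)

```text
time: 6.97
tool_pos: [569.3, -32.3, 89.3]
tcp_rot: [[-0.916, 0.402, 0.0], [0.402, 0.916, -0.0], [-0.0, -0.0, -1.0]]
contact_force: [0.2, -0.5, -3.8]
gripper_width: 17.7
grip_force: 58.9
```

In the tool's units: 4 mm is 0.4, 3.6 mm is 0.36.

>>> hand_motion(
  segments=[
    [0, 0, 0, 0, 0, 0.1, 10],
    [0, 0, 0, 0, 0, 0.2, 10],
    [0, 0, 0, 0, 0, 0.26, 10],
    [0, 0, 0, 0, 0, 0.32, 10],
    [0, 0, 0, 0, 0, 0.36, 10],
    [0, 0, 0, 0, 0, 0.4, 10],
    [0, 0, 0, 0, 0, 0.4, 10],
  ],
)

```text
time: 7.55
tool_pos: [569.3, -32.4, 87.0]
tcp_rot: [[-0.916, 0.402, 0.0], [0.402, 0.916, -0.0], [-0.0, -0.0, -1.0]]
contact_force: [-4.0, 0.7, 8.0]
gripper_width: 18.0
grip_force: 60.1
```

In the tool's units: -0.6 mm is -0.06.

>>> hand_motion(
  segments=[
    [0, 0, 0, 0, 0, -0.06, 10],
    [0, 0, 0, 0, 0, -0.06, 20],
    [0, 0, 0, 0, 0, -0.06, 24],
    [0, 0, 0, 0, 0, -0.06, 40],
    [0, 0, 0, 0, 0, -0.06, 58],
    [0, 0, 0, 0, 0, -0.06, 58],
    [0, 0, 0, 0, 0, -0.06, 58],
  ],
)

```text
time: 8.13
tool_pos: [569.4, -32.3, 85.9]
tcp_rot: [[-0.916, 0.402, 0.0], [0.402, 0.916, -0.0], [-0.0, 0.0, -1.0]]
contact_force: [0.4, -0.2, -0.8]
gripper_width: 57.5
grip_force: 0.0
```

```bash
python3 - <<'E'
from h import *
from workcell import ctrl
c={n:ctrl.capture(n) for n in("side","wrist")}
s=ctrl.state();print(s["tool_pos"],s["contact_force"],s["gripper_width"])
cv2.imwrite("pics/m4.png",np.hstack([tile(c["side"]["color"],285,180,75,75,5),cv2.resize(c["wrist"]["color"][100:360,160:480],(400,375))]))
for z in(50,54,58,80,108):print(z,proj(c["side"],(569.3,-32.3,z)),proj(c["wrist"],(569.3,-32.3,z)))
E
```

```text
[569.3366476  -32.32097061  85.85264799] [-1.08549798 -0.25022547  0.29514059] 57.87117561269679
50 [321.46063709 217.15143251] [318.26408731 232.47861964]
54 [321.51065794 215.63988155] [318.24160322 234.87582006]
58 [321.56088555 214.12208266] [318.21818773 237.37232311]
80 [321.84089117 205.66075594] [318.06983523 253.18931079]
108 [322.20671263 194.60621028] [317.81506132 280.35269389]
```

View pics/m4.png

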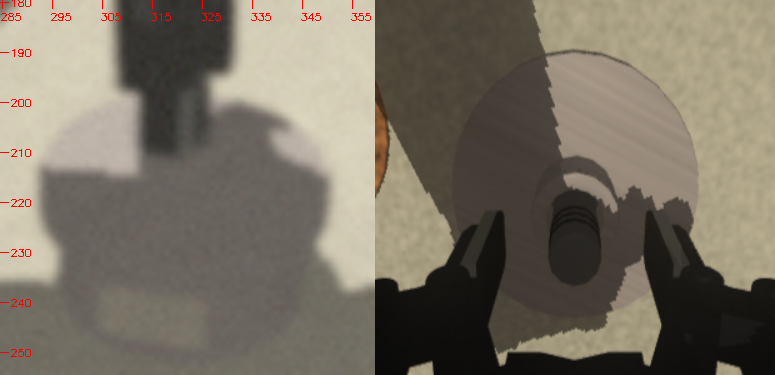

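The cover sits level over the tin, and the collar is centred between the open fingers. Going down to the collar.

In the tool's units: 6 mm is 0.6, 25.5 mm is 2.55.

>>> hand_motion(
  segments=[
    [0, 0, 0, 0, 0, 0.6, 54],
    [0, 0, 0, 0, 0, 1.4, 54],
    [0, 0, 0, 0, 0, 2, 54],
    [0, 0, 0, 0, 0, 2.35, 54],
    [0, 0, 0, 0, 0, 2.55, 54],
    [0, 0, 0, 0, 0, 2.55, 54],
  ],
)

```text
time: 8.73
tool_pos: [568.5, -32.2, 59.4]
tcp_rot: [[-0.916, 0.402, -0.002], [0.402, 0.916, 0.0], [0.002, -0.0, -1.0]]
contact_force: [-0.1, 0.2, -0.0]
gripper_width: 54.0
grip_force: 0.0
```

>>> hand_motion(
  segments=[
    [0, 0, 0, 0, 0, 0, 46],
    [0, 0, 0, 0, 0, 0, 42],
    [0, 0, 0, 0, 0, 0, 36],
    [0, 0, 0, 0, 0, 0, 34],
    [0, 0, 0, 0, 0, 0, 34],
    [0, 0, 0, 0, 0, 0, 34],
  ],
  grip_n=50,
)

```text
time: 9.23
tool_pos: [569.9, -32.4, 61.1]
tcp_rot: [[-0.916, 0.402, 0.001], [0.402, 0.916, -0.0], [-0.001, 0.0, -1.0]]
contact_force: [-0.9, 0.4, 4.1]
gripper_width: 37.8
grip_force: 50.6
```

In the tool's units: -15 mm is -1.5, -10 mm is -1.

>>> hand_motion(
  segments=[
    [0, 0, 0, 0, 0, -0.1, 34],
    [0, 0, 0, 0, 0, -0.3, 34],
    [0, 0, 0, 0, 0, -0.6, 34],
    [0, 0, 0, 0, 0, -1, 34],
    [0, 0, 0, 0, 0, -1.5, 34],
    [0, 0, 0, 0, 0, -2, 34],
    [0, 0, 0, 0, 0, -2.6, 34],
    [0, 0, 0, 0, 0, -3, 34],
    [0, 0, 0, 0, 0, -3, 34],
  ],
)

```text
time: 9.98
tool_pos: [570.4, -32.5, 91.9]
tcp_rot: [[-0.916, 0.402, 0.003], [0.402, 0.916, -0.0], [-0.003, 0.001, -1.0]]
contact_force: [-0.3, -0.6, -2.1]
gripper_width: 38.0
grip_force: 50.3
```

```bash
python3 - <<'E'
from h import *
from workcell import ctrl
c={n:ctrl.capture(n) for n in("side","wrist")}
s=ctrl.state();print(s["tool_pos"],s["contact_force"],s["ft_torque"],s["gripper_width"])
cv2.imwrite("pics/m5.png",np.hstack([tile(c["side"]["color"],285,170,75,85,5),cv2.resize(c["wrist"]["color"][100:360,160:480],(400,425))]))
E
```

```text
[569.53532686 -32.36988306  90.81669828] [ 0.36066599  0.72814474 -1.50492387] [-0.02436843 -0.00204874 -0.0144447 ] 38.11379259236968
```

View pics/m5.png

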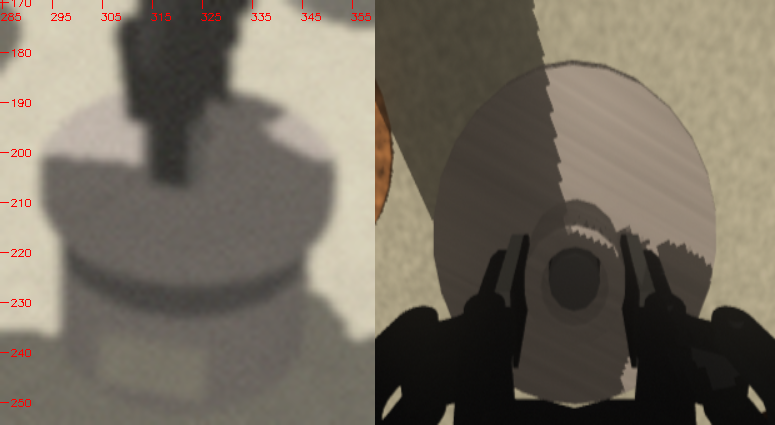

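The cover (at 1.5 N, its own weight) is rising level, and the inner lid's flange stays on the tin (dark band at v≈222–232). Continuing up.

In the tool's units: -120 mm is -12, -12 mm is -1.2.

>>> hand_motion(
  segments=[
    [0, 0, 0, 0, 0, -0.4, 34],
    [0, 0, 0, 0, 0, -1.2, 34],
    [0, 0, 0, 0, 0, -2.4, 34],
    [0, 0, 0, 0, 0, -3.8, 34],
    [0, 0, 0, 0, 0, -5.4, 34],
    [0, 0, 0, 0, 0, -7.2, 34],
    [0, 0, 0, 0, 0, -9, 34],
    [0, 0, 0, 0, 0, -10.4, 34],
    [0, 0, 0, 0, 0, -11.4, 34],
    [0, 0, 0, 0, 0, -11.9, 34],
    [0, 0, 0, 0, 0, -12, 34],
    [0, 0, 0, 0, 0, -12, 34],
  ],
)

```text
time: 11.08
tool_pos: [569.2, -32.3, 210.5]
tcp_rot: [[-0.916, 0.402, 0.0], [0.402, 0.916, -0.0], [-0.0, 0.0, -1.0]]
contact_force: [0.3, 0.8, -2.5]
gripper_width: 38.3
grip_force: 50.3
```

>>> hand_motion(
  segments=[
    [0, 0, 0, 0, 0, 0, 34],
    [0, 0, 0, 0, 0, 0, 34],
    [0, 0, 0, 0, 0, 0, 34],
    [0, 0, 0, 0, 0, 0, 34],
    [0, 0, 0, 0, 0, 0, 34],
    [0, 0, 0, 0, 0, 0, 34],
  ],
)

```text
time: 11.58
tool_pos: [569.1, -32.3, 210.1]
tcp_rot: [[-0.916, 0.402, -0.0], [0.402, 0.916, 0.0], [0.0, -0.0, -1.0]]
contact_force: [-0.2, -0.1, -0.8]
gripper_width: 37.8
grip_force: 50.3
```

```bash
python3 - <<'E'
from h import *
from workcell import ctrl
c=ctrl.capture("side")["color"]
s=ctrl.state();print(s["tool_pos"],s["contact_force"],s["qd"].round(3),s["gripper_width"])
cv2.imwrite("pics/m6.png",cv2.resize(c[90:330,180:480],None,fx=2.5,fy=2.5))
E
```

```text
[569.18367383 -32.32041708 210.26135695] [-0.19121841  0.91251328 -1.8653516 ] [-0.001 -0.     0.002 -0.001 -0.    -0.001] 38.0282839251795
```

View pics/m6.png

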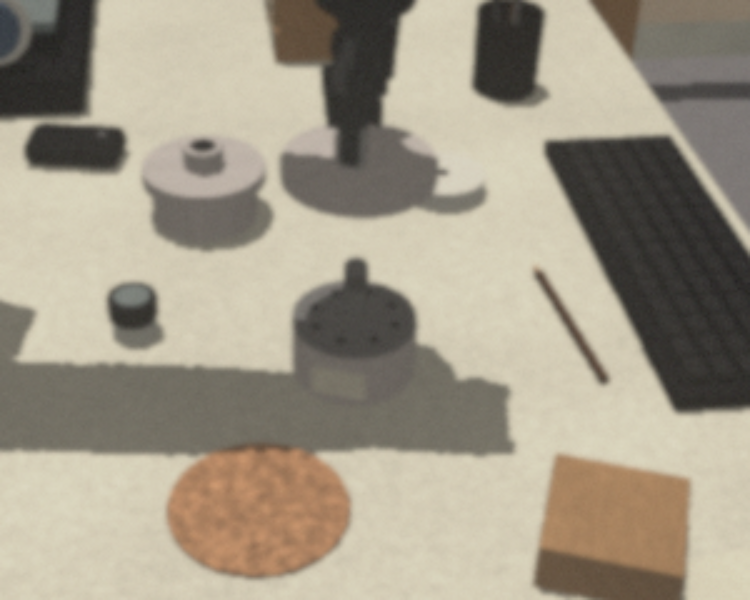

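The vented inner lid sits flush on the tin, with its knob top at crop (355,265). The cover hangs level and still about 95 mm above it, and nothing else has moved.

```bash
python3 -c "
from workcell import ctrl
print(ctrl.job_done())"
```

```text
the job is handed in; nothing more can be done
None
```

The job is handed in at about 12 s of the 46 s allowed: the inner lid is seated on the tin, the gripper is holding the cover level and still about 95 mm above the knob, and the tin and other things on the desk look unmoved in the last side view; no verdict came back.

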